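# Stack the glued stiffener boards to dry

## Task

Draw every stiffener board in the roofed plywood rack out through its front mouth by the tab, and stack them all, one above another, centred on the marble slab and lengthwise along it, so they can dry. Under every board, the lowest too, lay two of the wooden sticks from the rubber mat crosswise, one near each end of the panel, so that each board lies level and clear of what is below it. Leave the other things on the bench where they are.

Things in the scene. Friction and masses are not known exactly. Their poses are not given: they have to be found in the camera images.
- rack: fixed plywood rack, 116 (x) x 236 (y) x 51 mm high, closed on top, at the back and sides; three bays side by side, open only at the front face (local -x, towards the robot). Bay centres at local y = -75, 0, +75; each bay is 64 wide, 18 high and 108 deep, its floor 25 mm above the table. Some low boxes lie on the roof, up to 71 mm above the table. Origin: centre of the underside
- slab_top (a point): centre of the top face of the fixed marble slab, 150 (x, its long side) x 110 (y) x 30 mm high; axes are the slab's
- slab: the same fixed marble slab; origin: centre of its underside, on the table
- stickmat: fixed thin black rubber mat 210 (x) x 220 (y) x 3 mm on which the spacer sticks lie at the start; origin: centre of the underside
- board1: wooden stiffener board (may be absent): panel 100 (x) x 60 (y) x 10 mm, with a tab 50 (x) x 24 (y) x 10 mm going on from the middle of its -x edge (local x -50 to -100), 50 to 100 g. Origin: centre of the panel's underside; z up. At the start it lies flat in a bay of the rack, its tab sticking out of the mouth towards the robot by about 43 to 50 mm
- board1_near (a point): point of board1 at local (-32, 0, -12) mm: where the origin of the stick under its tab end ideally lies
- board1_far (a point): point of board1 at local (+32, 0, -12) mm: where the origin of the stick under its other end ideally lies
- board2: wooden stiffener board (may be absent): panel 100 (x) x 60 (y) x 10 mm, with a tab 50 (x) x 24 (y) x 10 mm going on from the middle of its -x edge (local x -50 to -100), 50 to 100 g. Origin: centre of the panel's underside; z up. At the start it lies flat in a bay of the rack, its tab sticking out of the mouth towards the robot by about 43 to 50 mm
- board2_near (a point): point of board2 at local (-32, 0, -12) mm: where the origin of the stick under its tab end ideally lies
- board2_far (a point): point of board2 at local (+32, 0, -12) mm: where the origin of the stick under its other end ideally lies
- board3: wooden stiffener board (may be absent): panel 100 (x) x 60 (y) x 10 mm, with a tab 50 (x) x 24 (y) x 10 mm going on from the middle of its -x edge (local x -50 to -100), 50 to 100 g. Origin: centre of the panel's underside; z up. At the start it lies flat in a bay of the rack, its tab sticking out of the mouth towards the robot by about 43 to 50 mm
- board3_near (a point): point of board3 at local (-32, 0, -12) mm: where the origin of the stick under its tab end ideally lies
- board3_far (a point): point of board3 at local (+32, 0, -12) mm: where the origin of the stick under its other end ideally lies
- stick1: loose light wooden spacer stick 80 (x) x 14 (y) x 12 mm high, 18 g; origin: centre of the underside. At the start it lies on the rubber mat
- stick2: loose light wooden spacer stick 80 (x) x 14 (y) x 12 mm high, 18 g; origin: centre of the underside. At the start it lies on the rubber mat
- stick3: loose light wooden spacer stick 80 (x) x 14 (y) x 12 mm high, 18 g; origin: centre of the underside. At the start it lies on the rubber mat
- stick4: loose light wooden spacer stick 80 (x) x 14 (y) x 12 mm high, 18 g; origin: centre of the underside. At the start it lies on the rubber mat
- stick5: loose light wooden spacer stick 80 (x) x 14 (y) x 12 mm high, 18 g; origin: centre of the underside. At the start it lies on the rubber mat
- stick6: loose light wooden spacer stick 80 (x) x 14 (y) x 12 mm high, 18 g; origin: centre of the underside. At the start it lies on the rubber mat
- spool: bystander: thread spool, 44 mm across, 56 high; origin at the underside
- gluejar: bystander: glue jar, 64 mm across, 75 high; origin at the underside
- mallet: bystander: hammer lying flat along its x axis, about 260 mm long
- pressblock: bystander: steel block 60 x 40 x 45 mm; origin at the underside
- awl: bystander: awl lying along its x axis, about 130 mm long
Things that resemble listed ones, but are neither listed nor needed, are in the scene too. What is shaped like the stick2 but orange is not meant. Of the things that look like the slab, the larger one is meant.

How it is judged (in metres and radians):
On the way, in this order (a step that is already met when the one before it is completed fails the run):
1. a first board lies released on two sticks on the slab (((z of board1 in the frame of slab_top between 0.007 and 0.017 m and horizontal distance between board1 and slab_top below 0.025 m and angle between board1's own z axis and vertical below 0.08 rad and angle between the x axis of board1 and the x axis of slab, either way round below 0.3 rad and linear speed of board1 below 0.02 m/s and contact force between board1 and the fingers below 0.1 N) or (z of board2 in the frame of slab_top between 0.007 and 0.017 m and horizontal distance between board2 and slab_top below 0.025 m and angle between board2's own z axis and vertical below 0.08 rad and angle between the x axis of board2 and the x axis of slab, either way round below 0.3 rad and linear speed of board2 below 0.02 m/s and contact force between board2 and the fingers below 0.1 N) or (z of board3 in the frame of slab_top between 0.007 and 0.017 m and horizontal distance between board3 and slab_top below 0.025 m and angle between board3's own z axis and vertical below 0.08 rad and angle between the x axis of board3 and the x axis of slab, either way round below 0.3 rad and linear speed of board3 below 0.02 m/s and contact force between board3 and the fingers below 0.1 N))), for 0.2 s.
2. a second board lies released on two sticks on top of it (((z of board1 in the frame of slab_top between 0.029 and 0.039 m and horizontal distance between board1 and slab_top below 0.025 m and angle between board1's own z axis and vertical below 0.08 rad and angle between the x axis of board1 and the x axis of slab, either way round below 0.3 rad and linear speed of board1 below 0.02 m/s and contact force between board1 and the fingers below 0.1 N) or (z of board2 in the frame of slab_top between 0.029 and 0.039 m and horizontal distance between board2 and slab_top below 0.025 m and angle between board2's own z axis and vertical below 0.08 rad and angle between the x axis of board2 and the x axis of slab, either way round below 0.3 rad and linear speed of board2 below 0.02 m/s and contact force between board2 and the fingers below 0.1 N) or (z of board3 in the frame of slab_top between 0.029 and 0.039 m and horizontal distance between board3 and slab_top below 0.025 m and angle between board3's own z axis and vertical below 0.08 rad and angle between the x axis of board3 and the x axis of slab, either way round below 0.3 rad and linear speed of board3 below 0.02 m/s and contact force between board3 and the fingers below 0.1 N))), for 0.2 s.
At the end, for the whole second after the job is handed in: Each board rests released: centre within 25 mm of the slab's, length within 0.3 rad of the slab's, tilt under 0.08 rad, underside 12, 34 or 56 mm (+-5) above the slab, a stick crosswise (0.35 rad) under each end, its origin within 20 mm of the near or far point ((z of board1 in the frame of slab_top between 0.007 and 0.017 m or z of board1 in the frame of slab_top between 0.029 and 0.039 m or z of board1 in the frame of slab_top between 0.051 and 0.061 m) and horizontal distance between each of board1, board2, board3 and slab_top below 0.025 m and angle between each of board1, board2, board3's own z axis and vertical below 0.08 rad and angle between the x axis of each of board1, board2, board3 and the x axis of slab, either way round below 0.3 rad and linear speed of each of board1, board2, board3 below 0.02 m/s and distance between any of stick1, stick2, stick3, stick4, stick5, stick6 and board1_near below 0.02 m and distance between any of stick1, stick2, stick3, stick4, stick5, stick6 and board1_far below 0.02 m and (z of board2 in the frame of slab_top between 0.007 and 0.017 m or z of board2 in the frame of slab_top between 0.029 and 0.039 m or z of board2 in the frame of slab_top between 0.051 and 0.061 m) and distance between any of stick1, stick2, stick3, stick4, stick5, stick6 and board2_near below 0.02 m and distance between any of stick1, stick2, stick3, stick4, stick5, stick6 and board2_far below 0.02 m and (z of board3 in the frame of slab_top between 0.007 and 0.017 m or z of board3 in the frame of slab_top between 0.029 and 0.039 m or z of board3 in the frame of slab_top between 0.051 and 0.061 m) and distance between any of stick1, stick2, stick3, stick4, stick5, stick6 and board3_near below 0.02 m and distance between any of stick1, stick2, stick3, stick4, stick5, stick6 and board3_far below 0.02 m and (horizontal distance between stick1 and slab_top above 0.055 m or angle between the x axis of stick1 and the y axis of slab, either way round below 0.35 rad) and (horizontal distance between stick2 and slab_top above 0.055 m or angle between the x axis of stick2 and the y axis of slab, either way round below 0.35 rad) and (horizontal distance between stick3 and slab_top above 0.055 m or angle between the x axis of stick3 and the y axis of slab, either way round below 0.35 rad) and (horizontal distance between stick4 and slab_top above 0.055 m or angle between the x axis of stick4 and the y axis of slab, either way round below 0.35 rad) and (horizontal distance between stick5 and slab_top above 0.055 m or angle between the x axis of stick5 and the y axis of slab, either way round below 0.35 rad) and (horizontal distance between stick6 and slab_top above 0.055 m or angle between the x axis of stick6 and the y axis of slab, either way round below 0.35 rad)); the robot touches nothing.
It fails at once if the spool is shifted by more than 40 mm (distance of spool from where it was at the start of the episode above 0.04 m).
It fails at once if the gluejar is shifted by more than 40 mm (distance of gluejar from where it was at the start of the episode above 0.04 m).
It fails at once if the mallet is shifted by more than 40 mm (distance of mallet from where it was at the start of the episode above 0.04 m).
It fails at once if the pressblock is shifted by more than 40 mm (distance of pressblock from where it was at the start of the episode above 0.04 m).
It fails at once if the awl is shifted by more than 40 mm (distance of awl from where it was at the start of the episode above 0.04 m).
Of board1, board2, board3 only 2 to 3 are there at a start; the rules pass over those that are not, and their reading is None.
At some moment in a run one of stick1, stick2, stick3, stick4, stick5, stick6 may be knocked a few centimetres aside while the robot is not near it.
Once in a run the grip may slacken for a moment while it holds something.
It also fails if it takes over 210 s, if anything falls off the work surface, if the arm or the gripper's body presses on something with over 40 N, if the wrist force passes 120 N, or if a joint passes its speed limit or range.

## Robot

A 7-joint arm with a two-finger parallel gripper is mounted at the origin on the work surface. World frame = base frame: x ahead of the robot, y to its left, z up, the work surface at z = 0. Lengths are in m, angles in degrees, forces in N, time in s.
With the tool pointing down it reaches from about 0.4 to 0.925 m from the base axis. Payload 5.6 kg.
Tool frame: the origin (TCP) lies at the very end of the fingers, on their centre line; the grasp point (between the pads) lies 19 mm behind it; x points along the fingers, y is the direction in which the jaws open and shut, and the axes are right-handed (so a half turn about x gives the same grasp; the last joint's range is limited). The gripper opens to 85 mm and grips with 20 to 120 N. Pads are 22 mm wide; open, the fingers measure 114 mm over their backs; the gripper's body (76 mm by 85 mm) begins 54 mm behind the grasp point. The pads swing forward as they close: fully open they stand 13 mm farther back than shut.
Start: joints at [67.151, 26.786, -0.665, 91.828, 0.344, 61.387, -3.226], TCP at [0.226, -0.609, 0.193] pointing down, gripper open.
Joint ranges: [-144.91, 144.91], [-17.63, 115.5], [-89.93, 88.59], [15.96, 139.68], [-74.01, 254.01], [8.47, 105.57], [-167.45, 167.45]. Speed limits (degrees/s): [147.25, 147.25, 180, 180, 180, 180, 180].

## Interface

Orientations are given as a 3x3 rotation matrix whose columns are the frame's x, y, z axes.
In Python, from workcell import manip gives the robot as it stands. Calls block until the motion is done:
- manip.move_pose(position, orientation): joint-space move of the TCP to a pose.
- manip.move_straight(position, vel=0.15, rotation=None, stop_force=None): straight line of the TCP; rotation=None keeps the orientation; vel is the mean speed in m/s. With stop_force (N) it stops when the force on the tool has changed by that much, and returns True; else False.
- manip.goto_joints(angles): joint-space move.
- manip.let_go() and manip.gripper_close(grip_force=None): open the fingers fully, or close them until they stop; grip_force is the grip in N (None keeps the last).
- manip.sleep(seconds).
- manip.solve_ik(position, orientation): joint angles nearest the present ones, or None.
- manip.observe(): the state.
- manip.read_camera(name): name is "scene" or "top" or "wrist"; returns the picture (420x560x3 uint8, red, green, blue); there is no depth.
- manip.camera_params(name): a dict with "K" (3x3 intrinsics, pixels), "rvec" (rotation vector, rad) and "tvec" (3), from world to camera coordinates, as OpenCV has them. Camera axes: x right, y down, z forward; pixel columns grow to the right and rows downward; lengths in m; the calibration is good to about 2 mm. A picture is of the moment at which its call begins: read the wrist's pose just before it. camera_params takes no time and is no camera call; for the wrist camera it gives the pose at the moment of the call.
A pose or a line that the arm cannot do raises manip.Unreachable and nothing moves.
- manip.finish_job(): hands the job in, once; it reports no verdict.
Trained networks look in the newest picture that a camera, given by its name, has taken for a name from the list of things; names that differ only in an ending like _2 or _b are one class to them, and where a whole thing is asked for, a point or a joint stands for the part that bears it (a point fixed in the world has none). Each returns a list of dicts, best first, with "score" (0 to 1); they miss things now and then, are a little off and sometimes report something else, mostly with a low value. They report only what shows in the picture. A call takes as long as a camera call. They do not tell look-alikes from the thing itself.
- manip.look_for(camera, name): "box" ([left, top, right, bottom] in pixels, round what is visible of it).
- manip.trace(camera, name): "region" (420x560 bool, what is visible of it) and "box" ([left, top, right, bottom] in pixels, round what is visible of it).
The state is a dict: "clock": time; "q": joint angles; "dq": joint speeds; "joint_torque": joint torques, N m; "position": TCP position; "orientation": TCP orientation; "force": force on the tool from outside, world axes, zero at the start; "wrist_torque": the same for the moment, N m; "gripper_width": opening from 0.0 (shut) to 1.0 (fully open).
Only numpy, scipy, OpenCV 4.12 (cv2) and the standard library are available. Lean on these libraries where they do the work, as an engineer would, in place of code of your own. Each camera call takes 0.05 s, during which the arm holds its last target. There are 200 camera calls.

## Working session

There is one attempt and no reset: what is moved stays moved. The work goes in short steps, each a Python script; the robot and the scene stay as the last script left them, time stands still between calls to the robot, and variables do not carry over. Pictures are saved under pics/ and viewed, about 12 in all and at most 16, crops included, and the job is handed in when it is done.

```bash
mkdir -p pics; ls; python3 - <<'E'
from workcell import manip
import cv2,numpy as np
s=manip.observe();print(s['clock'],s['position'],s['orientation'],s['gripper_width'])
for c in("scene","top"):
    im=manip.read_camera(c);cv2.imwrite(f'pics/{c}0.png',im[:,:,::-1])
    p=manip.camera_params(c);R=cv2.Rodrigues(p['rvec'])[0];print(c,p['K'],-R.T@p['tvec'],R)
    for n in("rack","slab","stickmat","board1","stick1","spool","gluejar","mallet","pressblock","awl"):
        print(n,[(np.round(d['box']).tolist(),round(d['score'],2)) for d in manip.look_for(c,n)][:9])
E
```

```text
pics
0.0 [ 0.22614993 -0.60873563  0.19245472] [[-7.20435946e-04  3.48290727e-01 -9.37386287e-01]
 [ 1.58124440e-03 -9.37384961e-01 -3.48291450e-01]
 [-9.99998490e-01 -1.73315849e-03  1.24593061e-04]] 0.9971802439955058
scene [[385.95956872   0.         281.49270551]
 [  0.         385.95956872 208.25865293]
 [  0.           0.           1.        ]] [1.37561781 0.40864605 0.80849072] [[-0.421412    0.90677205 -0.01328056]
 [ 0.5587414   0.24807834 -0.79136919]
 [-0.71429684 -0.34091287 -0.61119427]]
rack [([225.0, 224.0, 312.0, 283.0], 0.66), ([378.0, 244.0, 387.0, 270.0], 0.37)]
slab [([203.0, 157.0, 236.0, 177.0], 0.8), ([331.0, 273.0, 349.0, 294.0], 0.72), ([302.0, 240.0, 309.0, 244.0], 0.64), ([191.0, 179.0, 235.0, 216.0], 0.63), ([276.0, 231.0, 286.0, 240.0], 0.38)]
stickmat [([322.0, 213.0, 417.0, 276.0], 0.98), ([277.0, 232.0, 285.0, 240.0], 0.51)]
board1 [([279.0, 229.0, 290.0, 240.0], 0.62)]
stick1 [([339.0, 234.0, 352.0, 251.0], 0.69), ([379.0, 246.0, 389.0, 269.0], 0.68), ([428.0, 217.0, 447.0, 231.0], 0.6), ([362.0, 236.0, 367.0, 261.0], 0.56), ([350.0, 216.0, 364.0, 232
[... 935 characters left out ...]
, 0.43), ([142.0, 237.0, 150.0, 266.0], 0.42)]
stick1 [([152.0, 198.0, 160.0, 225.0], 0.75), ([162.0, 240.0, 177.0, 267.0], 0.69), ([142.0, 237.0, 150.0, 266.0], 0.66), ([173.0, 203.0, 181.0, 232.0], 0.66), ([94.0, 277.0, 116.0, 297.0], 0.6), ([191.0, 205.0, 204.0, 232.0], 0.59), ([186.0, 238.0, 200.0, 268.0], 0.51)]
spool [([441.0, 173.0, 459.0, 215.0], 0.74), ([181.0, 142.0, 201.0, 166.0], 0.6)]
gluejar [([350.0, 153.0, 379.0, 179.0], 0.94), ([190.0, 241.0, 199.0, 267.0], 0.65), ([233.0, 178.0, 241.0, 198.0], 0.23)]
mallet [([107.0, 109.0, 179.0, 194.0], 0.79), ([143.0, 237.0, 150.0, 264.0], 0.54)]
pressblock [([398.0, 153.0, 423.0, 181.0], 0.82)]
awl [([441.0, 182.0, 456.0, 218.0], 0.73)]
```

```bash
python3 -c "
import cv2
a=cv2.imread('pics/top0.png')[90:340,70:470]
cv2.imwrite('pics/t0.png',cv2.resize(a,(800,500),interpolation=cv2.INTER_CUBIC))"
```

```text
(no output)
```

View pics/t0.png

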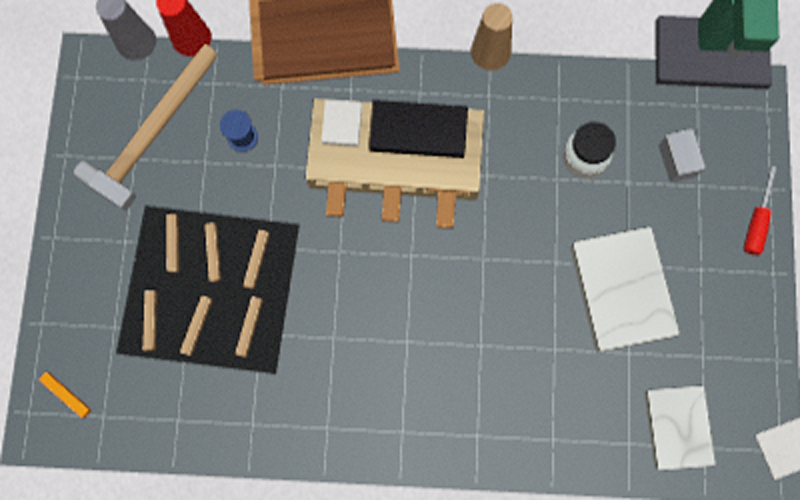

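The top view shows the rack with three tabs at full px ≈ (238,189), (265,192) and (293,195). Six sticks lie on the black mat at left. The large slab is at ≈ (383,234), and the small look-alike is at ≈ (411,304). The orange stick is off the mat. Next I convert these to positions and take wrist looks.

```bash
cat > h.py <<'E'
from workcell import manip
import cv2,numpy as np
from scipy.spatial.transform import Rotation as Ro
def cam(c):
    p=manip.camera_params(c); im=manip.read_camera(c); return p,im
def w(p,uv,z):
    uv=np.atleast_2d(np.asarray(uv,float)); R=cv2.Rodrigues(np.asarray(p['rvec']))[0]; t=np.asarray(p['tvec']).ravel()
    C=-R.T@t; d=np.c_[uv,np.ones(len(uv))]@np.linalg.inv(p['K']).T@R
    return C+d*((z-C[2])/d[:,2])[:,None]
def px(p,X): return cv2.projectPoints(np.atleast_2d(np.asarray(X,float)),np.asarray(p['rvec']),np.asarray(p['tvec']),p['K'],None)[0][:,0]
def rot(yaw):
    """tool down; jaw axis (tool y) at yaw deg in world"""
    y=np.array([np.cos(np.radians(yaw)),np.sin(np.radians(yaw)),0]);x=np.array([0,0,-1.]);return np.c_[x,y,np.cross(x,y)]
def rect(pts):
    """centre, yaw of long side (deg, in -90..90), sizes from world xy points"""
    (c,s,a)=cv2.minAreaRect((np.asarray(pts)[:,:2]*1000).astype(np.float32))
    b=cv2.boxPoints((c,s,a)); e=[b[1]-b[0],b[2]-b[1]]; L=max(e,key=np.linalg.norm)
    y=np.degrees(np.arctan2(L[1],L[0])); y=(y+90)%180-90
    return np.array(c)/1000,y,sorted(np.linalg.norm(v) for v in e)
def blobs(mask,lo):
    cs,_=cv2.findContours(mask.astype(np.uint8),cv2.RETR_EXTERNAL,cv2.CHAIN_APPROX_NONE)
    return [c[:,0] for c in cs if cv2.contourArea(c)>lo]
def save(im,n): cv2.imwrite(f'pics/{n}.png',im[:,:,::-1])
E
python3 - <<'E'
from h import *
p,im=cam("top")
print('tabs',w(p,[(238,197),(265,201),(292,203)],.035).round(3).tolist())
print('rack front',w(p,[(224,184),(309,188)],.051).round(3).tolist())
print('slab corners',w(p,[(356.5,210),(396,204),(409.5,258),(370,265)],.03).round(3).tolist())
print('mat',w(p,[(141,193),(219,202),(208,277),(129,266)],.003).round(3).tolist())
print('jar,press,awl,spool',w(p,[(365,172),(412,169),(448,205),(190,157)],0).round(3).tolist())
# look over mat with wrist camera
m=w(p,[(174,234)],0)[0];print(m)
sl=w(p,[(383,234)],.03)[0]
pc=manip.camera_params('wrist');R=cv2.Rodrigues(pc['rvec'])[0];s=manip.observe()
print('cam in tool',s['orientation'].T@(-R.T@pc['tvec']-s['position']),s['orientation'].T@R.T,pc['K'])
for q in(0,90,-90,180):
  for pos in([*m[:2],.3],[*sl[:2],.3],[.5,.1,.3]):
    j=manip.solve_ik(pos,rot(q));print(q,pos,None if j is None else np.round(j))
E
```

```text
tabs [[0.573, 0.105, 0.035], [0.566, 0.031, 0.035], [0.564, -0.043, 0.035]]
rack front [[0.604, 0.144, 0.051], [0.604, -0.086, 0.051]]
slab corners [[0.554, -0.219, 0.03], [0.576, -0.326, 0.03], [0.431, -0.36, 0.03], [0.407, -0.256, 0.03]]
mat [[0.579, 0.382, 0.003], [0.564, 0.161, 0.003], [0.355, 0.174, 0.003], [0.374, 0.39, 0.003]]
jar,press,awl,spool [[0.673, -0.246, 0.0], [0.688, -0.38, 0.0], [0.588, -0.478, 0.0], [0.693, 0.254, 0.0]]
[0.468085   0.27798658 0.        ]
cam in tool [-0.18043565  0.00046541 -0.08472448] [[-2.32181260e-04 -3.29156116e-01  9.44275488e-01]
 [ 9.99999837e-01  4.16520187e-04  3.91073785e-04]
 [-5.22034131e-04  9.44275425e-01  3.29155965e-01]] [[306.86978218   0.         280.01126532]
 [  0.         306.86978218 205.67391196]
 [  0.           0.           1.        ]]
0 [np.float64(0.4680849973140109), np.float64(0.27798657644605096), 0.3] [ 17.  25. -67.  96.  24.  75. -55.]
0 [np.float64(0.4916648474760446), np.float64(-0.29029124910468784), 0.3] [ 46.  16. -23.  95.   7.  71.  21.]
0 [0.5, 0.1, 0.3] [ 28.  14. -50. 101.  11.  70. -25.]
90 [np.float64(0.4680849973140109), np.float64(0.27798657644605096), 0.3] [  7.  19. -51.  97.  15.  72.  43.]
90 [np.float64(0.4916648474760446), np.float64(-0.29029124910468784), 0.3] [ 58.  19. -39.  94.  12.  72. 107.]
90 [0.5, 0.1, 0.3] [ 36.  17. -61. 101.  16.  71.  61.]
-90 [np.float64(0.4680849973140109), np.float64(0.27798657644605096), 0.3] [  20.   30.  -75.   96.   29.   77. -149.]
-90 [np.float64(0.4916648474760446), np.float64(-0.29029124910468784), 0.3] [ 33.  14.  -7.  95.   2.  70. -64.]
-90 [0.5, 0.1, 0.3] [  25.   13.  -46.  101.   10.   70. -114.]
180 [np.float64(0.4680849973140109), np.float64(0.27798657644605096), 0.3] [ 20.  30. -75.  96.  29.  77. 121.]
180 [np.float64(0.4916648474760446), np.float64(-0.29029124910468784), 0.3] [  21.   14.    7.   96.   -2.   70. -151.]
180 [0.5, 0.1, 0.3] [ 43.  24. -74. 101.  24.  74. 144.]
```

```bash
python3 - <<'E'
from h import *
def go(seed,pos,yaw):
    manip.goto_joints(seed); manip.move_pose(pos,rot(yaw)); s=manip.observe(); print(round(s['clock'],2),np.round(s['q']).tolist())
go([30,16,0,95,0,69,43],[.47,-.29,.17],13.5)
p,im=cam('wrist'); save(im,'slab1')
for d in manip.trace('wrist','slab')[:3]:
    print(d['score'],np.round(d['box']))
    for b in blobs(d['region'],300): print(rect(w(p,b,.03)))
go([0,14,0,101,0,65,90],[.5,.03,.17],90)
p,im=cam('wrist'); save(im,'rack1')
for d in manip.trace('wrist','board1')[:5]:
    print(d['score'],np.round(d['box']))
    for b in blobs(d['region'],100): print(rect(w(p,b,.035)))
go([-31,18,0,97,0,65,59],[.44,.278,.17],90)
p,im=cam('wrist'); save(im,'mat1')
for d in manip.trace('wrist','stick1')[:9]:
    for b in blobs(d['region'],100): print(round(d['score'],2),np.round(d['box']),rect(w(p,b,.012)))
a=[cv2.resize(cv2.imread(f'pics/{n}1.png'),(400,300)) for n in('slab','rack','mat')]
cv2.imwrite('pics/m1.png',np.vstack([np.hstack(a[:2]),np.hstack([a[2],a[2]*0])]))
E
```

```text
3.19 [29.0, 19.0, -1.0, 107.0, 0.0, 54.0, 41.0]
0.94 [ 86. 170. 184. 242.]
(array([ 0.32082745, -0.35771063]), np.float32(7.5501328), [np.float32(77.35072), np.float32(103.1284)])
0.83 [230. 128. 372. 232.]
(array([ 0.49442889, -0.28894556]), np.float32(14.600975), [np.float32(111.23508), np.float32(148.61685)])
4.95 [-5.0, 14.0, -3.0, 114.0, 1.0, 52.0, 82.0]
0.72 [196. 238. 245. 284.]
(array([ 0.59132373, -0.04329837]), np.float32(89.94464), [np.float32(58.603054), np.float32(59.50903)])
0.7 [259. 242. 308. 283.]
(array([0.59454956, 0.03010605]), np.float32(89.94615), [np.float32(54.996117), np.float32(57.025654)])
0.59 [319. 241. 369. 288.]
(array([0.59641504, 0.10493188]), np.float32(87.20599), [np.float32(54.60935), np.float32(57.22976)])
6.59 [-34.0, 16.0, -2.0, 111.0, 1.0, 53.0, 53.0]
0.97 [214. 121. 235. 196.] (array([0.41821509, 0.21531367]), np.float32(-11.426529), [np.float32(16.539894), np.float32(82.47135)])
0.97 [422.  25. 493.  88.] (array([0.31658298, 0.45035635]), np.float32(53.81392), [np.float32(18.478563), np.float32(82.4724)])
0.85 [219. 202. 238. 266.] (array([0.51135754, 0.21383537]), np.float32(-10.449982), [np.float32(14.794465), np.float32(83.41521)])
0.78 [339. 124. 355. 199.] (array([0.41990894, 0.34969666]), np.float32(5.6059036), [np.float32(16.855396), np.float32(82.09171)])
0.75 [269. 209. 293. 271.] (array([0.5181991 , 0.27457913]), np.float32(9.798592), [np.float32(14.2838125), np.float32(83.54222)])
0.75 [316. 218. 333. 276.] (array([0.52797656, 0.33073047]), np.float32(6.923523), [np.float32(14.602334), np.float32(83.959526)])
0.74 [276. 122. 307. 191.] (array([0.41693906, 0.28617584]), np.float32(-15.433983), [np.float32(14.933484), np.float32(80.28275)])
```

View pics/m1.png

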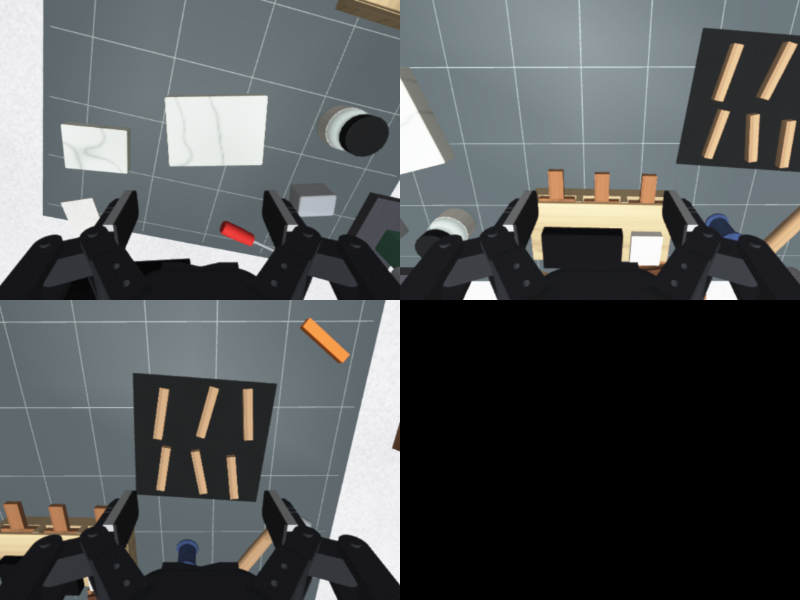

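Wrist pictures: the slab is at (300,180) in its own view. The three tabs are in front of the rack. The six sticks lie on the mat, and the orange one is off it. All sizes and positions agree with the top view. Now the first two sticks.

```bash
cat >> h.py <<'E'
SC=np.array([.494,-.289]);SY=14.2;SX=np.array([np.cos(np.radians(SY)),np.sin(np.radians(SY))])
MATSEED=[-34,16,-2,111,1,53,53]; SLABSEED=[29,19,-1,107,0,54,41]
def wid(t): s=manip.observe();print(t,round(s['clock'],1),'w',round(s['gripper_width'],3),'pos',s['position'].round(4),'F',np.round(s['force'],1));return s['gripper_width']
def sticks():
    manip.goto_joints(MATSEED); p,im=cam('wrist'); out=[]
    for d in manip.trace('wrist','stick1'):
        for b in blobs(d['region'],100):
            c,y,s=rect(w(p,b,.012))
            if d['score']>.3 and .35<c[0]<.62 and .15<c[1]<.42 and 10<s[0]<24 and 70<s[1]<92 and all(np.hypot(*(c-o[0]))>.03 for o in out): out.append((c,y))
    return out
def pick_stick(k=0):
    o=sticks(); print([(c.round(3).tolist(),round(float(y))) for c,y in o])
    c,y=max(o,key=lambda t:(t[0][0]>.47, -t[0][1])) if k==0 else o[k-1]
    R=rot(90+y); manip.move_pose([*c,.09],R); manip.move_straight([*c,.006],.08); manip.gripper_close(40)
    g=wid('grasp'); manip.move_straight([*c,.14],.2); return g
def place_stick(off,z):
    """z = height of support; off along slab x"""
    q=SC+SX*off; R=rot(SY); manip.move_pose([*q,.16],R); wid('above')
    manip.move_straight([*q,z+.012],.15); hit=manip.move_straight([*q,z+.001],.03,stop_force=4); wid(f'down {hit}')
    manip.let_go(); manip.move_straight([*q,.17],.2)
def look_slab(name,z,n='stick1'):
    manip.goto_joints(SLABSEED); p,im=cam('wrist'); save(im,name)
    for d in manip.trace('wrist',n):
        for b in blobs(d['region'],60):
            c,y,s=rect(w(p,b,z)); v=c-SC
            if np.hypot(*v)<.09: print(n,round(d['score'],2),'slab-frame',np.round([v@SX*1000,(-v[0]*SX[1]+v[1]*SX[0])*1000],1),'yaw',round(float(y-SY),1),np.round(s))
E
python3 - <<'E'
from h import *
pick_stick(); place_stick(.036,.03); look_slab('s1',.042)
pick_stick(); place_stick(-.036,.03); look_slab('s2',.042)
E
```

```text
[([0.417, 0.286], -15), ([0.511, 0.214], -10), ([0.518, 0.275], 9), ([0.419, 0.215], -9), ([0.42, 0.349], 4), ([0.528, 0.331], 7)]
grasp 9.6 w -0.001 pos [0.5112 0.2139 0.0059] F [ 0.2 -0.9  0.1]
above 12.2 w 0.002 pos [ 0.5298 -0.2781  0.1598] F [-0.  -0.5  0.3]
down False 13.6 w 0.001 pos [ 0.5288 -0.2802  0.0309] F [-0.2  0.6  0.3]
[([0.518, 0.274], 10), ([0.511, 0.214], -11), ([0.528, 0.33], 7), ([0.419, 0.215], -10), ([0.421, 0.35], 3), ([0.417, 0.286], -15)]
grasp 20.6 w 0.003 pos [0.5112 0.2139 0.006 ] F [-0.2  0.3 -0.7]
above 23.3 w -0.001 pos [ 0.4601 -0.2962  0.1598] F [0.2 0.2 0.2]
down False 24.7 w 0.001 pos [ 0.459  -0.2978  0.0309] F [ 1.2 -0.2 -0. ]
```

View pics/s2.png

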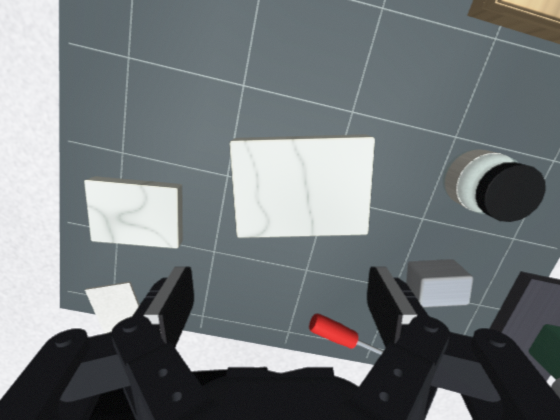

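The grips closed empty and the stick hasn't moved. I'll look from close above it before trying again.

```bash
python3 - <<'E'
from h import *
p=manip.camera_params('top'); print(px(p,[[.511,.214,.015]]))
c=[.511,.214]; manip.goto_joints(MATSEED); manip.move_pose([*c,.09],rot(80)); manip.move_straight([*c,.006],.08)
s=manip.observe();print(s['position'],s['orientation'].round(3),s['force'],s['gripper_width'])
p,im=cam('wrist'); a=im; print(px(p,[[.511,.214,.015],[.511,.214,.0]]))
manip.gripper_close(40); p,b=cam('wrist'); t=manip.read_camera('scene')
wid('closed'); manip.let_go(); manip.move_straight([*c,.14],.2)
save(np.hstack([cv2.resize(a,(400,300)),cv2.resize(b,(400,300))]),'g1')
E
```

```text
[[197.46952614 218.84029093]]
[0.51148509 0.21417116 0.00650354] [[ 0.001  0.174  0.985]
 [ 0.     0.985 -0.174]
 [-1.     0.001  0.001]] [0.73528999 0.36411025 0.00465759] 1.001675853139868
[[280.25180985 242.85523509]
 [280.25440852 232.91511328]]
closed 31.8 w -0.001 pos [0.511 0.214 0.006] F [ 0.3 -0.2 -0.5]
```

View pics/g1.png

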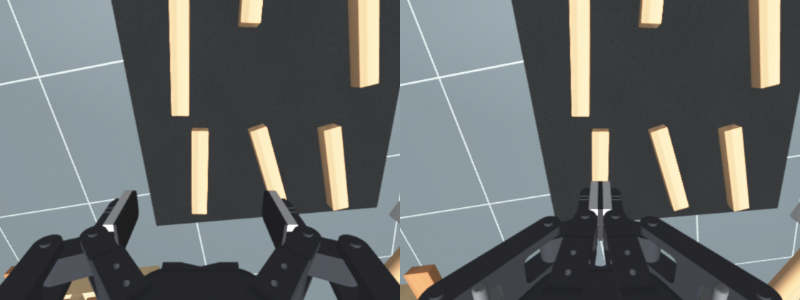

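The pads end about 25 mm above where the reported TCP should be: the closed tips appear at full px (280,255), and the TCP projects to (280,239). I'll check by touching the empty table gently with the fingers shut.

```bash
python3 - <<'E'
from h import *
c=[.46,.05]; manip.move_pose([*c,.1],rot(90)); manip.gripper_close(40); manip.sleep(.3);wid('shut')
manip.move_straight([*c,.01],.1)
h=manip.move_straight([*c,-.04],.02,stop_force=4); wid(h)
p,im=cam('wrist'); save(im,'tip'); t=manip.read_camera('scene'); save(t[180:300,200:440],'tips')
manip.move_straight([*c,.1],.1); manip.let_go(); wid('open')
E
```

```text
shut 35.2 w 0.001 pos [0.46 0.05 0.1 ] F [ 0.5  1.  -0.3]
True 38.4 w 0.0 pos [ 0.46    0.05   -0.0378] F [-0.3 -0.   5.5]
open 40.8 w 1.003 pos [0.46 0.05 0.1 ] F [-0.1 -0.1  1.1]
```

View pics/tip.png

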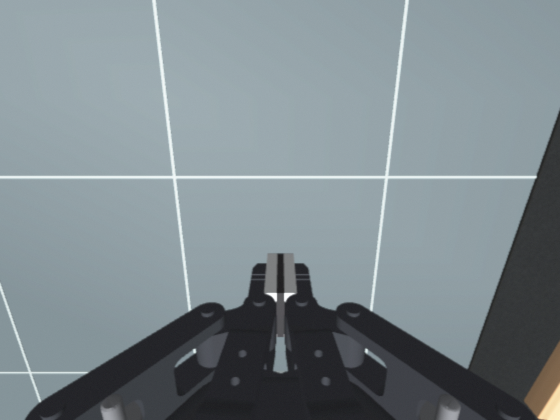

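```bash
python3 - <<'E'
from h import *
p=manip.camera_params('wrist');s=manip.observe();R=s['orientation'];T=s['position']
# points on tool axis behind TCP, and at -z face of finger
for b in (0,.036,.055):
    print(b,px(p,[T+R@np.array([-b,0,dz]) for dz in(-.011,0,.011)]).round(1).tolist())
E
```

```text
0 [[280.8, 221.9], [280.7, 237.8], [280.7, 253.1]]
0.036 [[280.8, 247.8], [280.8, 266.4], [280.8, 284.1]]
0.055 [[280.9, 266.4], [280.9, 286.8], [280.8, 306.2]]
```

The touch confirms it: the shut tips touch the table at reported z = −0.037, so the real fingertips end about 37 mm above the reported TCP (tip front edge at px (280,253)). I'll correct all tool heights by that and retry.

```bash
sed -i 's/\[\*c,.006\]/[*c,.006-D]/; s/\[\*q,z+.012\]/[*q,z+.012-D]/; s/\[\*q,z+.001\]/[*q,z+.001-D]/; s/^SC=/D=.037\nSC=/' h.py
python3 - <<'E'
from h import *
g=pick_stick(); print(wid('lifted'))
if g>.08: place_stick(.036,.03); look_slab('s3',.042)
E
```

```text
[([0.365, 0.276], -11), ([0.421, 0.349], 4), ([0.419, 0.215], -11), ([0.511, 0.214], -10), ([0.518, 0.275], 10), ([0.528, 0.331], 7)]
grasp 44.7 w 0.148 pos [ 0.5115  0.214  -0.0308] F [0.  0.1 2. ]
lifted 45.8 w 0.158 pos [0.5104 0.2134 0.1389] F [ 0.2  0.4 -0.2]
0.15811496395551394
above 47.5 w 0.145 pos [ 0.5298 -0.2782  0.1598] F [0.3 0.9 1.2]
down True 49.1 w 0.149 pos [ 0.5295 -0.2803 -0.0038] F [-1.4 -0.1  5.3]
stick1 0.77 slab-frame [35.8 -1.2] yaw -89.8 [17. 80.]
```

```bash
python3 - <<'E'
from h import *
g=pick_stick()
if g>.08: place_stick(-.036,.03); look_slab('s4',.042)
# close look at tabs
manip.goto_joints([-5,14,-3,114,1,52,82]); manip.move_pose([.46,.03,.13],rot(90))
p,im=cam('wrist'); save(im,'rack2'); wid('rack')
for d in manip.trace('wrist','board1')[:5]:
    print(round(d['score'],2),np.round(d['box']))
E
```

```text
[([0.528, 0.33], 7), ([0.364, 0.276], -11), ([0.518, 0.274], 9), ([0.42, 0.35], 6)]
grasp 56.5 w 0.15 pos [ 0.5178  0.2742 -0.0308] F [0.9 0.1 2.3]
above 59.5 w 0.148 pos [ 0.46   -0.2964  0.1598] F [ 0.6  0.1 -0.5]
down True 61.1 w 0.151 pos [ 0.4597 -0.298  -0.0039] F [-0.3 -0.1  4.7]
stick1 0.78 slab-frame [35.7 -1.5] yaw -90.1 [16. 79.]
stick1 0.74 slab-frame [-35.2  -1.5] yaw -90.0 [14. 80.]
stick1 0.51 slab-frame [-0.3  3.4] yaw 0.2 [109. 145.]
rack 65.2 w 1.001 pos [0.4607 0.0287 0.1302] F [ 0.4 -0.1 -0.1]
0.98 [256. 290. 309. 338.]
0.96 [189. 288. 243. 338.]
0.69 [325. 294. 378. 341.]
```

View pics/rack2.png

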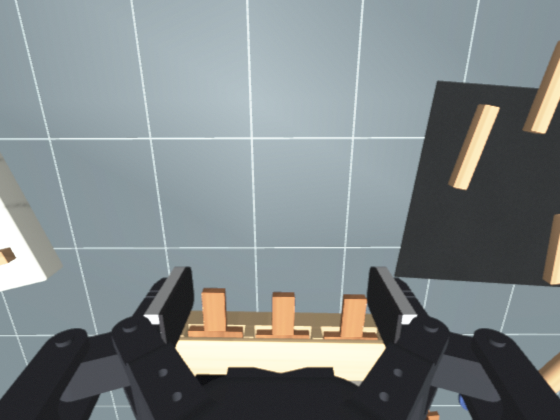

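Tab ends are at px (214,289), (284,293) and (354,295). They are square to the rack, and the panel edges sit just inside the mouths at row ≈ 332.

```bash
python3 - <<'E'
from h import *
p=manip.camera_params('wrist')
print(w(p,[(202,289),(226,289),(203,332),(227,332)],.035).round(4).tolist())
print(w(p,[(273,293),(295,293),(273,335),(295,335)],.035).round(4).tolist())
print(w(p,[(343,295),(366,295),(341,338),(364,338)],.035).round(4).tolist())
im=cv2.imread('pics/rack2.png');print(w(p,[(180,337),(382,341)],.051).round(4).tolist())
E
```

```text
[[0.5651, -0.0536, 0.035], [0.5651, -0.0284, 0.035], [0.6208, -0.0572, 0.035], [0.6208, -0.0306, 0.035]]
[[0.5701, 0.0209, 0.035], [0.5701, 0.0441, 0.035], [0.625, 0.0204, 0.035], [0.625, 0.0449, 0.035]]
[[0.5727, 0.0949, 0.035], [0.5727, 0.1193, 0.035], [0.6292, 0.0964, 0.035], [0.6292, 0.1221, 0.035]]
[[0.6131, -0.077, 0.051], [0.6186, 0.136, 0.051]]
```

```bash
cat >> h.py <<'E'
BSEED=[-5,14,-3,114,1,52,82]; BSLAB=[29,19,-1,107,0,54,131]
RY=-1.0; RX=np.array([np.cos(np.radians(RY)),np.sin(np.radians(RY))])
def draw(tip,y,gin=.027):
    """grip the tab gin inside its end, pull clear"""
    g=np.array([tip+gin,y]); R=rot(90+RY); manip.move_pose([*(g-RX*.0),.1],R)
    manip.move_straight([*g,.017-D],.08); manip.gripper_close(110); wid('tab')
    e=g-RX*.125; manip.move_straight([*e,.017-D],.08); wid('out')
    manip.move_straight([*e,.10],.1); wid('up')
    return e
def seeheld(name):
    p,im=cam('wrist'); save(im,name); T=manip.observe(); 
    for d in manip.trace('wrist','board1'):
        b=max(blobs(d['region'],500),key=len,default=None)
        if b is not None: print('held?',round(d['score'],2),np.round(d['box']))
def place_board(level,gx=-.073,lat=0.):
    N=np.array([-SX[1],SX[0]]); q=SC+SX*gx+N*lat; u=.042+.022*level
    manip.goto_joints(BSLAB); manip.move_pose([*q,.14],rot(90+SY)); wid('above')
    manip.move_straight([*q,u+.004-D],.12); h=manip.move_straight([*q,u-.012-D],.02,stop_force=4); wid(f'down {h}')
    manip.let_go(); manip.move_straight([*q,.14],.2)
E
python3 - <<'E'
from h import *
draw(.565,-.042); seeheld('held1')
E
```

```text
tab 68.2 w 0.254 pos [ 0.5921 -0.042  -0.0196] F [-0.1 -0.3  4.4]
out 69.9 w 0.248 pos [ 0.4675 -0.0398 -0.02  ] F [ 0.8 -0.5 -0.6]
up 71.2 w 0.25 pos [ 0.4665 -0.0398  0.0994] F [ 0.3 -0.1 -1. ]
held? 0.82 [250. 229. 310. 373.]
held? 0.6 [416. 302. 457. 354.]
```

View pics/held1.png

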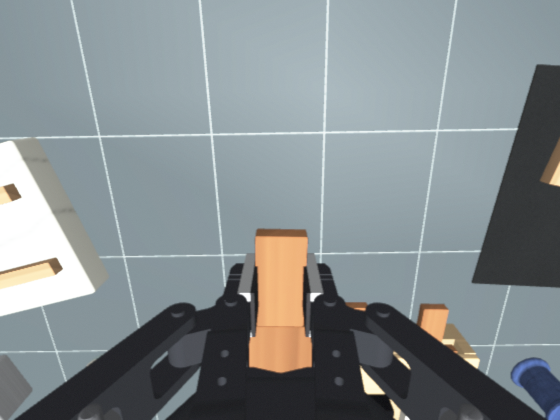

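```bash
python3 - <<'E'
from h import *
p=manip.camera_params('wrist');s=manip.observe();R=s['orientation'];T=s['position'];wid('')
for dy in(-.012,.012): print(px(p,[T+R@np.array([-.055,dy,dz]) for dz in(-.027,0,.023,.033,.043)]).round(1).tolist())
save(manip.read_camera('scene')[120:280,180:440],'sc'); a=cv2.imread('pics/sc.png');cv2.imwrite('pics/sc.png',cv2.resize(a,None,fx=3,fy=3,interpolation=2))
E
```

```text
71.3 w 0.247 pos [ 0.4665 -0.0398  0.0994] F [ 0.3 -0.2 -0.6]
[[254.1, 234.8], [255.7, 286.8], [256.8, 326.3], [257.3, 342.4], [257.8, 357.8]]
[[307.9, 234.8], [306.2, 286.8], [304.9, 326.4], [304.3, 342.4], [303.8, 357.8]]
```

View pics/sc.png

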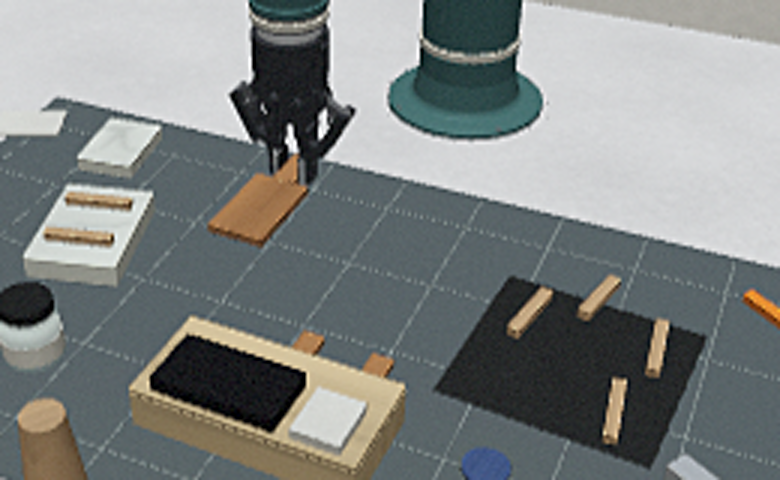

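The board is held level: its panel edge is at row 326, as predicted. Now I place it.

```bash
python3 - <<'E'
from h import *
place_board(0); look_slab('b1',.052,'board1')
E
```

```text
above 72.7 w 0.245 pos [ 0.4223 -0.3051  0.1389] F [-0.1  0.6 -0.5]
down True 74.6 w 0.244 pos [ 0.4231 -0.3069 -0.0028] F [-0.9 -0.5  5.5]
board1 0.77 slab-frame [-23.8  -1.3] yaw -1.2 [ 61. 149.]
```

View pics/b1.png

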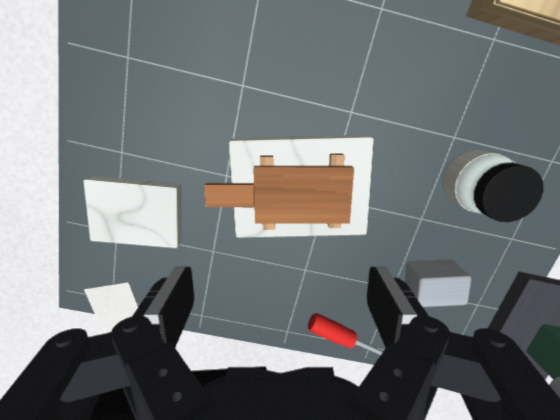

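Board 1 lies centred and square on its two sticks (px 205–353, row 195). Next is level 2.

```bash
python3 - <<'E'
from h import *
for off in(.036,-.036):
    g=pick_stick()
    if g<.08: print('MISS');break
    place_stick(off,.052)
else:
    look_slab('s6',.064)
    draw(.570,.0325); seeheld('held2'); 
E
```

```text
[([0.421, 0.349], 4), ([0.419, 0.215], -10), ([0.529, 0.331], 7), ([0.364, 0.276], -12)]
grasp 82.7 w 0.149 pos [ 0.5287  0.331  -0.0308] F [-0.6  0.3  1.6]
above 85.9 w 0.149 pos [ 0.5297 -0.2785  0.1597] F [ 0.5  0.  -0.5]
down True 87.3 w 0.147 pos [ 0.5296 -0.2803  0.0181] F [-0.7 -0.4  7.2]
[([0.419, 0.215], -11), ([0.365, 0.276], -12), ([0.42, 0.349], 3)]
grasp 93.8 w 0.146 pos [ 0.4193  0.2153 -0.0308] F [-0.2  0.1  3.5]
above 96.7 w 0.144 pos [ 0.4599 -0.2961  0.1597] F [-0.   0.8 -1.1]
down True 98.1 w 0.146 pos [ 0.4598 -0.298   0.0182] F [-0.2  0.7  6.6]
stick1 0.6 slab-frame [35.7 -0.2] yaw -89.9 [16. 80.]
stick1 0.57 slab-frame [-34.9   0.3] yaw -89.8 [15. 81.]
tab 104.0 w 0.248 pos [ 0.5971  0.0325 -0.0196] F [-2.5 -0.1  3.7]
out 105.8 w 0.255 pos [ 0.4725  0.0347 -0.02  ] F [-0.3  0.5 -1.4]
up 107.1 w 0.249 pos [0.4715 0.0347 0.0994] F [-0.2 -0.4 -1.5]
held? 0.97 [252. 228. 313. 372.]
```

```bash
python3 - <<'E'
from h import *
place_board(1); look_slab('b2',.074,'board1')
for off in(.036,-.036):
    g=pick_stick(k=1)
    if g<.08: print('MISS');break
    place_stick(off,.074)
else:
    look_slab('s8',.086)
    a=[cv2.resize(cv2.imread(f'pics/{n}.png')[100:280,160:420],(390,270)) for n in('b2','s8')]
    cv2.imwrite('pics/m2.png',np.hstack(a))
E
```

```text
above 108.8 w 0.252 pos [ 0.4222 -0.3058  0.139 ] F [ 0.5 -0.3 -0.5]
down True 110.5 w 0.25 pos [ 0.4231 -0.3069  0.019 ] F [-3.1  0.4  7.3]
board1 0.92 slab-frame [-70.4  17. ] yaw -1.2 [ 6. 43.]
board1 0.92 slab-frame [-0.8 32. ] yaw -1.2 [ 5. 53.]
board1 0.64 slab-frame [-23.5  -0.3] yaw -0.5 [ 63. 150.]
[([0.421, 0.349], 4), ([0.364, 0.276], -12)]
grasp 118.4 w 0.145 pos [ 0.4208  0.3496 -0.0308] F [-0.   0.5  1.6]
above 121.7 w 0.151 pos [ 0.5296 -0.2786  0.1597] F [ 0.  -0.1  0.2]
down True 123.0 w 0.145 pos [ 0.5298 -0.2803  0.0402] F [-0.9  0.9  5.8]
[([0.364, 0.276], -12)]
grasp 129.4 w 0.147 pos [ 0.3645  0.2761 -0.0309] F [-0.9 -0.6  2.9]
above 132.5 w 0.146 pos [ 0.4598 -0.2964  0.1597] F [ 0.1  0.1 -0.4]
down True 133.8 w 0.151 pos [ 0.4602 -0.2985  0.0412] F [-0.1  0.   5.6]
stick1 0.8 slab-frame [-35.1   0.4] yaw -90.6 [15. 81.]
stick1 0.48 slab-frame [28.7 40.9] yaw 39.1 [ 8. 14.]
```

View pics/m2.png

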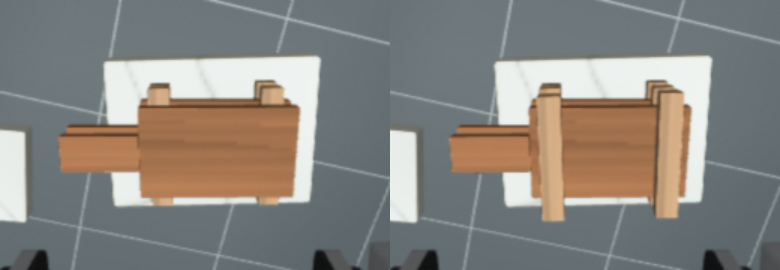

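Two boards are stacked, and the third pair of sticks lies across them near the ends (crop px x ≈ 550 and 670). Now the last board.

```bash
python3 - <<'E'
from h import *
draw(.573,.108); seeheld('held3')
p=manip.camera_params('wrist');print(wid('held'))
E
```

```text
tab 140.0 w 0.25 pos [ 0.6001  0.108  -0.0196] F [-2.5 -0.6  4.9]
out 141.7 w 0.245 pos [ 0.4755  0.1102 -0.02  ] F [ 0.5  0.7 -0.4]
up 143.0 w 0.255 pos [0.4745 0.1101 0.0994] F [-0.5 -0.  -1.4]
held? 0.62 [252. 228. 308. 371.]
held 143.1 w 0.251 pos [0.4745 0.1101 0.0994] F [ 0.4  0.5 -0.5]
0.2509114791997638
```

```bash
python3 - <<'E'
from h import *
place_board(2); look_slab('b3',.096,'board1')
p,t=cam('scene'); save(t,'scf'); p2,tt=cam('top'); save(tt,'topf')
a=cv2.imread('pics/b3.png')[100:280,160:420];b=cv2.imread('pics/scf.png')[140:240,160:300];c=cv2.imread('pics/topf.png')
cv2.imwrite('pics/m3.png',np.vstack([np.hstack([cv2.resize(a,(400,280)),cv2.resize(b,(400,280),interpolation=2)]),cv2.resize(c[90:340,70:470],(800,300))[:, :]]))
wid('end')
E
```

```text
above 145.0 w 0.25 pos [ 0.4222 -0.3061  0.1391] F [ 0.2  0.2 -0.4]
down True 146.5 w 0.247 pos [ 0.4231 -0.307   0.041 ] F [-1.4  0.2  7.4]
board1 0.98 slab-frame [-23.5   0.1] yaw -1.2 [ 61. 149.]
board1 0.9 slab-frame [-67.3  22.5] yaw -1.2 [ 4. 38.]
board1 0.9 slab-frame [-2.4 36.7] yaw -1.2 [ 3. 45.]
board1 0.77 slab-frame [-70.3  17.2] yaw -1.2 [ 4. 43.]
board1 0.77 slab-frame [-0.7 32.8] yaw -1.2 [ 5. 52.]
end 149.4 w 0.999 pos [ 0.471  -0.2881  0.1693] F [-0.5 -0.5 -1.2]
```

View pics/m3.png

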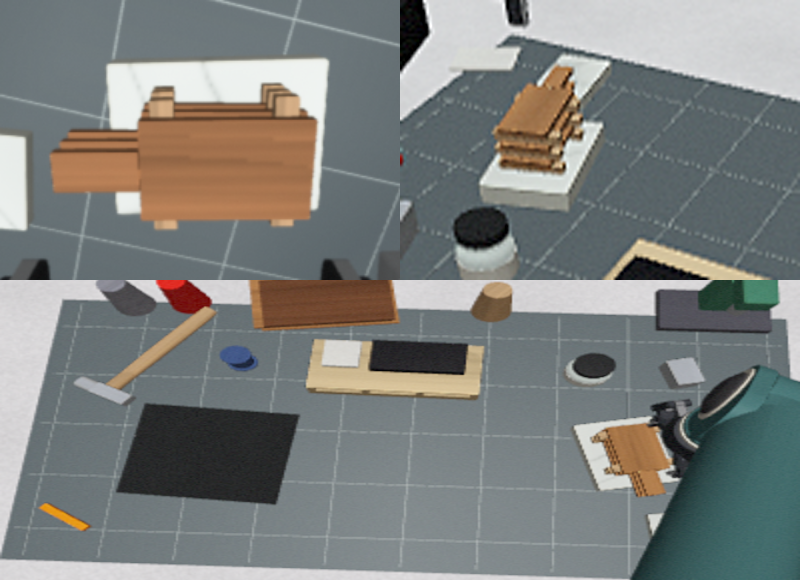

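All three boards are stacked level, each on two sticks. The rack and mat are empty, and the jar, spool, mallet and block stand where they were. I'm handing in.

```bash
python3 -c "
from workcell import manip
manip.finish_job(); print(manip.observe()['clock'])"
```

```text
the job is handed in; nothing more can be done
the job is handed in; nothing more can be done
```

The rack held three boards. All three are now stacked lengthwise on the large marble slab, each on two crosswise sticks, and I handed the job in at about 149 s of the 210 s allowed.

- **Boards:** in the last wrist pictures each panel centre is within about 2 mm of the slab's, and its length is within about 1.5° of the slab's. The contact heights while lowering went up by 22 mm per level, as expected, and the boards look level in the pictures.
- **Sticks:** they sit about ±35 mm from the slab's centre, within 1° of crosswise. The far stick of the top pair was not reported by the network; I checked it only by eye.
- **Other things:** the final top view shows the rack and mat empty, and the spool, jar, mallet and steel block where they were. The awl was hidden behind the arm in that view; earlier wrist views showed it in place.

**Fingertip height was wrong:** the first three tries at a stick closed on nothing. A light touch on the table showed that the fingertips end about 37 mm above the reported TCP. I corrected all heights for this, and every grasp after that held.

**Disturbances:** one stick on the mat was knocked about 5 cm aside. I found it again with the camera and used it. I did not notice the grip slacken.

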